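Grease the lathe's front bearing with the push gun

ROBOT

A 6-joint arm with a two-finger parallel gripper is mounted at the origin on the work surface. World frame = base frame: x ahead of the robot, y to its left, z up, the work surface at z = 0. Lengths are in mm, angles in rad, forces in N, time in s.
With the tool pointing down it reaches from about 425 to 950 mm from the base axis. Payload 14.7 kg.
Tool frame: the origin (TCP) lies at the centre of the arm's flange, where the gripper is bolted on; the fingertips stand 173 mm ahead of it and the grasp point (between the pads) lies 155 mm ahead of it (env.nose_length is the distance from the TCP to the fingertips, in mm); z points along the fingers, y is the line along which they close (so a half turn about z gives the same grasp; the last joint's range is limited). The gripper opens to 85 mm and grips with 20 to 120 N. Pads are 22 mm wide; open, the fingers measure 114 mm over their backs; the gripper's body (76 mm by 85 mm) begins 54 mm behind the grasp point. The pads swing forward as they close: fully open they stand 13 mm farther back than shut.
Start: joints at [-1.235, 0.48, 1.596, -0, 1.065, -0.047], TCP at [242.803, -602.943, 404.697] pointing down, gripper open.
Joint ranges: [-2.75, 2.75], [-0.82, 2.05], [0.23, 2.67], [-1.56, 4.7], [0.09, 2.69], [-2.92, 2.92]. Speed limits (rad/s): [1.89, 1.89, 2.39, 3.01, 3.01, 3.01].

INTERFACE

Orientations are given as a unit quaternion [x, y, z, w].
In Python, from rig import env gives the robot as it stands. The module is installed in compiled form; this text tells all that it offers.
- The arm moves only by the tool apply_moves, never from a script. Its argument "commands" is a list of rows, each an object with "offset": the shift along the tool's x, y, z in m, a list of three; "turn": the turn, a rotation vector about the tool's x, y, z in degrees, a list of three; "grip": the closure, from -1 (fully open) to 1 (shut), so that 0 is half open. In form: [{"offset": [x, y, z], "turn": [rx, ry, rz], "grip": grip}, ...]. A call has exactly 5 rows; each row is the pose to reach, as a shift and turn from the pose commanded when the call began, along the tool's axes at that moment; what a row does not reach only later rows make up. A row lasts 1/10 s, in which the tool goes at most 50 mm and 8.59 degrees, less where a joint would pass 70% of its speed; a pose out of reach is approached as far as the arm can. A call with a gripper value outside its range is refused whole. The fingers move at their own pace and stop on an object; "force" is the grip in N (left out, the last holds). Time passes only in rows, so rows that repeat a pose let the fingers close, or fill a call up. It gives the time, the measured TCP pose, the force, the opening and the grip force at its end, in the units of the state.
- env.get_obs(): the state, without advancing time (a new reading comes with each control period).
- env.grab_frame(name): name is "scene" or "top" or "wrist"; returns (picture, depth): 400x640x3 uint8, red, green, blue; 400x640 float32, mm along the optical axis (not along the pixel's ray), 0 where there is no reading.
- env.get_calibration(name): a dict with "fx", "fy", "cx", "cy" (pixels), "origin" and "attitude" of the camera in the world. Camera axes: x right, y up, looking along -z (the intrinsics and any distortion apply to the point x, -y, -z); pixel columns grow to the right and rows downward; lengths in mm; the calibration is good to about 2 mm. A picture is of the moment at which its call begins: read the wrist's pose just before it. get_calibration takes no time and is no camera call; for the wrist camera it gives the pose at the moment of the call.
- env.close_job(): hands the job in; it is judged then, once.
The state is a dict: "time_s": time; "joints": joint angles; "joint_vel": joint speeds; "joint_torque": joint torques, N m; "tcp_pos": TCP position; "eef_rot": TCP orientation; "ft_force": force on the tool from outside, world axes, zero at the start; "wrist_torque": the same for the moment, N m; "finger_gap": finger opening in mm; "gripper_force": force on a finger pad.
Only numpy, scipy, OpenCV 4.12 (cv2) and the standard library are available. Lean on these libraries where they do the work, as an engineer would, in place of code of your own. Each camera call takes 0.05 s, during which the arm holds its last target. There are 200 camera calls.

TASK

Take the push-type grease gun out of the tool block and give the bearing next to the mounted bowl a full stroke: set the nozzle upright in that bearing's funnel nipple and press down through the soft first stop until the gun is firmly home on its solid second stop, without forcing it. Hold it there a moment, then let up so that the nozzle springs right out again. Stand the gun back in the hole it came from and let go, leaving the other things as they are.

Things in the scene. Friction and masses are not known exactly. Their poses are not given: they have to be found in the camera images.
- gun: Push-type grease gun, 142 mm long, 0.3 kg, standing nozzle-down in one of the block's three holes. Round aluminium barrel 26 mm dia, 96 mm tall, with a 29 mm cap. Origin: centre of the barrel's flat lower shoulder (27 mm across) that rests on the block's top; z up the barrel. Below hang a steel tube (14 mm dia, 30 mm long) and out of it a brass nozzle (7 mm dia, 16 mm long).
- gun_grip (a point): Where to grip the gun: on the axis of its barrel, 60 mm above gun. Grip across the barrel with 30 N or more, or it slips when pressed. The gun is straight, so the nozzle's end lies 106 mm below this point while sprung out.
- gun_tip (a point): Round end of the nozzle, on the axis, 46 mm below gun sprung out. Pressed, the nozzle first slides 6 mm into the tube against 1.5 to 3 N: first stop. At about 8 N the tube starts to slide into the barrel, 8 mm more, rising to 12 N: second stop, solid, where force climbs steeply; the end is then 32 mm below gun. It springs out. At 14 to 18 N it is firmly home; over 24 N harms it.
- block: Wooden tool block 75 x 250 x 65 mm (x, y, z), fixed to the bench, origin at the centre of its underside. Three round holes, 20 mm dia and 55 mm deep, in its top at y = -80, 0 and +80 mm: one holds the gun, one a screwdriver, one a T-handled chuck key, in any order.
- lathe_head: Dark green bowl-lathe head fixed to the bench, origin at the centre of its underside. Spindle along its y, 107 mm up: wooden bowl (164 mm dia, y = 150 to 216 mm, top 189 mm up) at the +y end, handwheel (84 mm dia) at the -y end, black belt guard (y = -45 to 45 mm, top 157 mm up) in the middle; either side of it, at y = +90 and -90 mm, a pillow-block bearing with a steel funnel nipple on top.
- nipple_front (a point): Nominal centre of the funnel mouth of the nipple next to the bowl (the one to grease), 156 mm up. Upright funnel, 13 mm across at the mouth, walls 39 degrees off its axis; a centred nozzle seats with its end 4 mm below the mouth on a flat seat. Rigid, but screwed in more or less far: the true mouth is up to 6 mm higher or lower than this point. Sideways it is true.
- screwdriver: Screwdriver with a blue handle (29 mm dia, 78 mm tall above the block) standing in the tool block; leave alone. Origin on its axis, level with the block's top.
- chuck_key: Black steel chuck key standing in the tool block, its 70 mm cross bar 57 mm above the block; leave alone. Origin on its axis, level with the block's top.
- small_bowl: Small dark wooden bowl, 84 mm across, 35 mm tall, on the bench; leave alone. Origin under its centre.
- wax_tin: Steel wax tin, 72 mm across, 45 mm tall, on the bench; leave alone. Origin under its centre.

How it is judged:
By the outcome, as a careful person would: the job done as asked, in the order asked, and still so for the second after the job is handed in, with the robot touching nothing.
It also fails if it takes over 64 s, if anything falls off the work surface, if the arm or the gripper's body presses on something with over 40 N, if the wrist force passes 120 N, or if a joint passes its speed limit or range.

## Working session

There is one attempt and no reset: what is moved stays moved. The work goes in short steps, Python scripts to look and compute and a tool call to move; the robot and the scene stay as the last step left them, time stands still between calls to the robot, and variables do not carry over. Pictures are saved under pics/ and viewed, at most 10 in all, crops included, and the job is handed in when it is done.

Besides the shell and the picture viewer there is one more tool, called after ">>>" by a JSON object that holds its "method" and its "body". apply_moves: Moves the arm, as the interface text tells. Its arguments: {"type":"object","properties":{"commands":{"type":"array","items":{"type":"object","properties":{"offset":{"type":"array","items":{"type":"number"}},"turn":{"type":"array","items":{"type":"number"}},"grip":{"type":"number"}}}},"force":{"type":"number"}},"required":["commands"]}

```bash
mkdir -p pics; cat > h.py <<'E'
import numpy as np,cv2
from rig import env
from scipy.spatial.transform import Rotation as R
def cam(n):
    c=env.get_calibration(n); p,d=env.grab_frame(n); return c,p,d
def rot(a):
    a=np.array(a,float)
    return a if a.shape==(3,3) else R.from_quat(a).as_matrix()
def pts(c,d):
    v,u=np.mgrid[0:d.shape[0],0:d.shape[1]]
    P=np.stack([(u-c['cx'])/c['fx']*d,-(v-c['cy'])/c['fy']*d,-d],-1)
    return P@rot(c['attitude']).T+np.array(c['origin'])
E
python3 - <<'E'
from h import *
for n in ['top','scene']:
    c,p,d=cam(n); print(n,c); cv2.imwrite(f'pics/{n}0.png',p[:,:,::-1]); np.savez(f'{n}0.npz',P=pts(c,d),d=d,p=p)
o=env.get_obs(); print(o)
E
```

```text
top {'fx': 379.27604794087415, 'fy': 379.27604794087415, 'cx': 322.6868141148948, 'cy': 201.8547935276392, 'origin': array([557.27414961, -64.82343326, 914.98493477]), 'attitude': array([-0.04438392,  0.04315403,  0.71546838, -0.69589711])}
scene {'fx': 365.560410449762, 'fy': 365.560410449762, 'cx': 314.5216756031166, 'cy': 197.7090903377183, 'origin': array([ 927.73683478, -634.37902973,  762.03750749]), 'attitude': array([0.36790265, 0.08432667, 0.22300065, 0.89878105])}
{'time_s': 0.1, 'joints': array([-1.23458858e+00,  4.80798481e-01,  1.59679802e+00, -1.21941513e-05,
        1.06510130e+00, -4.65621344e-02]), 'joint_vel': array([ 9.26436843e-05, -7.22559902e-04, -1.56702836e-03,  8.02223517e-05,
        6.93019834e-04, -3.25031812e-04]), 'joint_torque': array([ 1.79783725e-03, -9.52254009e+01, -4.31040466e+01, -8.45987847e-05,
        5.23634342e-03, -6.15885668e-06]), 'tcp_pos': array([ 242.75241877, -602.78174397,  404.12219706]), 'eef_rot': array([ 9.81741023e-01,  1.90221603e-01, -8.50222897e-05, -5.46019266e-04]), 'ft_force': array([-1.02798844,  0.89329392,  0.47358919]), 'wrist_torque': array([-0.00833046, -0.01946425, -0.01343918]), 'gripper_force': 0.0, 'finger_gap': 85.36882802279564}
```

View pics/top0.png

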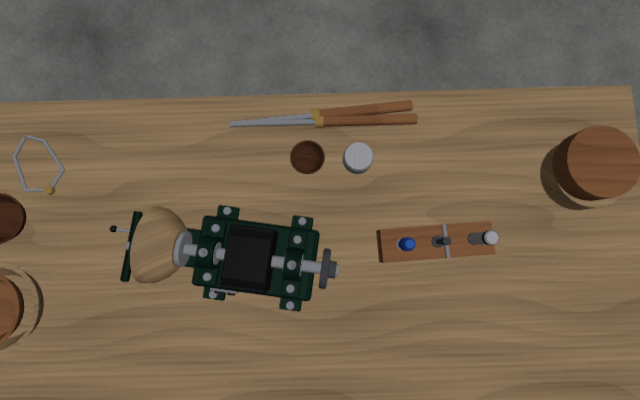

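View pics/scene0.png

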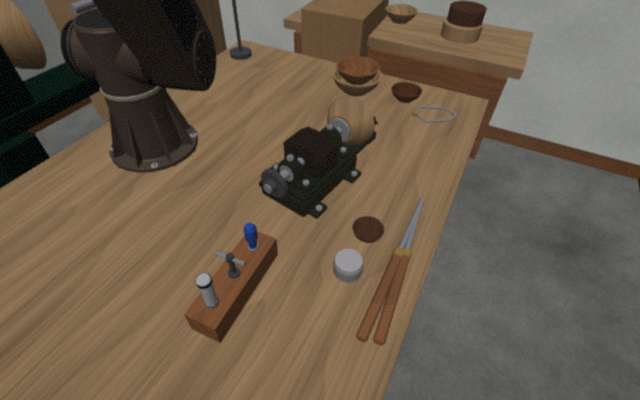

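The top view shows the gun's white cap at about (491,238), the chuck key at (445,240), and the screwdriver at (407,244). The lathe lies left of them, with its bowl at (155,245) and the bowl-side bearing near (205,252). The scene view shows the same layout, with the gun at the near end of the block.

```bash
python3 - <<'E'
from h import *
z=np.load('top0.npz');P=z['P'];p=z['p']
a=cv2.resize(p[195:315,105:345],(800,400),interpolation=cv2.INTER_CUBIC)
b=cv2.resize(p[210:270,370:510],(466,200),interpolation=cv2.INTER_CUBIC)
im=np.zeros((600,800,3),np.uint8);im[:400]=a;im[400:,:466]=b
cv2.imwrite('pics/crop0.png',np.clip(im[:,:,::-1]*1.8,0,255).astype(np.uint8))
for u,v in [(491,238),(489,239),(445,240),(407,244),(385,255),(205,252),(291,265),(247,258),(155,245),(600,380)]: print(u,v,P[v,u].round(1))
# block top
m=(abs(P[...,2]-65)<5)&(np.mgrid[0:400,0:640][1]>370)&(np.mgrid[0:400,0:640][1]<510)&(np.mgrid[0:400,0:640][0]>205)&(np.mgrid[0:400,0:640][0]<275)
r=cv2.minAreaRect(P[m][:,:2].astype(np.float32));print(r,cv2.boxPoints(r),np.median(P[m][:,2]))
u=np.mgrid[0:400,0:640][1]
for nm,m in [('guncap',(u>460)&(u<510)&(abs(P[...,2]-161)<8)),('sd',(u>390)&(u<425)&(P[...,2]>135)&(P[...,2]<160)),('guard',(u>210)&(u<285)&(abs(P[...,2]-157)<6)&(P[...,0]<700))]:
    q=P[m];print(nm,len(q),np.median(q,0),q.min(0),q.max(0)); 
    if nm=='guard': print(cv2.minAreaRect(q[:,:2].astype(np.float32)))
E
```

```text
491 238 [ 569.9 -395.3  161.2]
489 239 [ 568.  -391.2  161.2]
445 240 [ 568.9 -313.4  132.6]
407 244 [ 562.8 -232.3  145.2]
385 255 [ 540.5 -199.7   65. ]
205 252 [558.  173.6 149.4]
291 265 [527.7   1.5 152.7]
247 258 [543.9  87.9 157.5]
155 245 [574.1 262.7 175.6]
600 380 [ 242.8 -687.6    1.5]
((568.4642333984375, -316.76776123046875), (75.00996398925781, 251.95205688476562), 2.8941853046417236) [[ 524.64636 -192.84612]
 [ 537.3678  -444.47678]
 [ 612.2821  -440.6894 ]
 [ 599.56067 -189.05875]] 65.9157764307638
guncap 188 [ 572.02433834 -394.29190795  160.80261392] [ 558.07233255 -412.14832293  153.55268687] [ 586.1084143  -380.75180911  165.08184337]
sd 140 [ 564.50844358 -234.87244571  142.06112103] [ 550.62533804 -248.00948303  135.02130865] [ 577.07958331 -222.226544    146.70872677]
guard 2334 [543.49930726  89.69170869 157.68716449] [486.22338853  38.59278274 151.01836512] [602.49886168 141.31053322 162.04480287]
((543.9675903320312, 90.6280517578125), (90.23077392578125, 105.98261260986328), 80.6935806274414)
```

View pics/crop0.png

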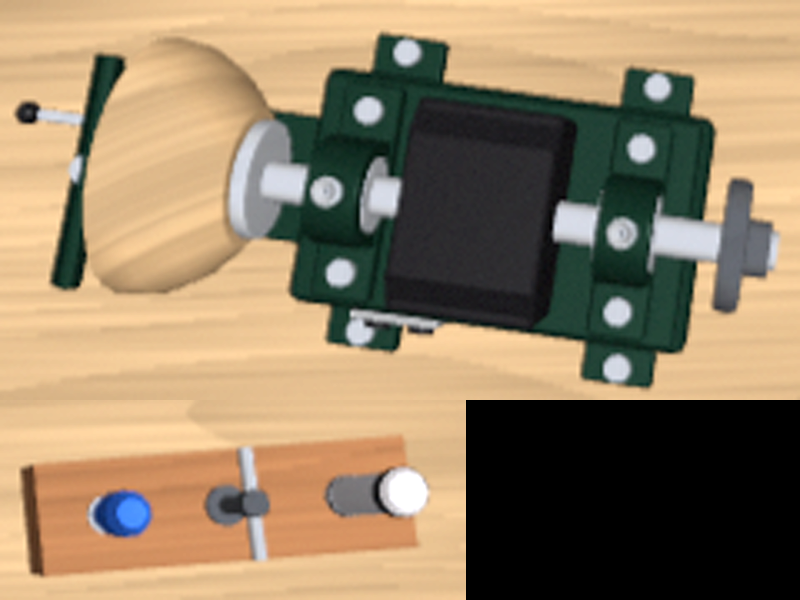

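The enlarged crop shows the bowl-side nipple at crop (325,192), which is full-image (202,252). The other nipple is at (622,234), and the gun's cap is at the block's right-hand end.

```bash
cat >> h.py <<'E'
PHI=np.pi/2
def plan(xyz,phi=PHI):
    """offset (m) in tool axes and turn (deg) from the measured pose to TCP xyz, pointing down with tool x at yaw phi"""
    o=env.get_obs(); M=rot(o['eef_rot']); T=np.array([[np.cos(phi),np.sin(phi),0],[np.sin(phi),-np.cos(phi),0],[0,0,-1]])
    print('t',round(o['time_s'],2),'off',(M.T@(np.array(xyz)-o['tcp_pos'])/1000).round(5),'turn',np.rad2deg(R.from_matrix(M.T@T).as_rotvec()).round(3),'F',o['ft_force'].round(2),'gap',round(o['finger_gap'],1),'pos',o['tcp_pos'].round(2))
def ray(c,u,v,z):
    q=rot(c['attitude'])@np.array([(u-c['cx'])/c['fx'],-(v-c['cy'])/c['fy'],-1]); o=np.array(c['origin']); return o+q*(z-o[2])/q[2]
E
python3 - <<'E'
from h import *
c=env.get_calibration('wrist');o=env.get_obs();M=rot(o['eef_rot'])
print(c,'cam in tool',M.T@(c['origin']-o['tcp_pos']),M.T@rot(c['attitude']))
plan([572.3,-396,430])
c=env.get_calibration('top');z=152
print(ray(c,202.15,252.3,156),ray(c,291.4-.35,264.9,156), ray(c,490.7,238,161))
E
```

```text
{'fx': 308.16761679741757, 'fy': 308.16761679741757, 'cx': 324.44311095082736, 'cy': 201.35234857560792, 'origin': array([ 310.57966258, -576.38754974,  374.14864013]), 'attitude': array([-0.11935499,  0.08130673, -0.5540142 ,  0.81988527])} cam in tool [72.77561016  0.88227999 29.9755693 ] [[-6.26968670e-04  9.58276105e-01  2.85843513e-01]
 [ 9.99999803e-01  6.09040933e-04  1.51618531e-04]
 [-2.87979848e-05  2.85843552e-01 -9.58276298e-01]]
t 0.1 off [ 0.38293 -0.06876 -0.02579] turn [-5.4000e-02 -4.0000e-02 -6.8069e+01] F [-1.03  0.89  0.47] gap 85.4 pos [ 242.75 -602.78  404.12]
[557.56236887 177.25501135 156.        ] [528.02615356   1.14760976 156.        ] [ 569.90750181 -394.82891198  161.        ]
```

>>> {"method": "apply_moves", "body": {"commands": [{"offset": [0.383, -0.069, -0.026], "turn": [0, 0, -68.07], "grip": -1}, {"offset": [0.383, -0.069, -0.026], "turn": [0, 0, -68.07], "grip": -1}, {"offset": [0.383, -0.069, -0.026], "turn": [0, 0, -68.07], "grip": -1}, {"offset": [0.383, -0.069, -0.026], "turn": [0, 0, -68.07], "grip": -1}, {"offset": [0.383, -0.069, -0.026], "turn": [0, 0, -68.07], "grip": -1}]}}

```text
time_s: 0.6
tcp_pos: [455.4, -468.9, 421.3]
eef_rot: [0.842, 0.539, -0.0, -0.0]
ft_force: [0.6, -1.0, -0.2]
finger_gap: 85.3
gripper_force: 0.0
```

```bash
python3 - <<'E'
from h import *
plan([571,-396,400])
E
```

```text
t 0.6 off [0.11456 0.07446 0.02126] turn [-2.1000e-02 -1.5000e-02 -2.4753e+01] F [ 0.59 -0.98 -0.22] gap 85.3 pos [ 455.42 -468.86  421.27]
```

>>> {"method": "apply_moves", "body": {"commands": [{"offset": [0.1145, 0.0745, 0.0213], "turn": [0, 0, -24.75], "grip": -1}, {"offset": [0.1145, 0.0745, 0.0213], "turn": [0, 0, -24.75], "grip": -1}, {"offset": [0.1145, 0.0745, 0.0213], "turn": [0, 0, -24.75], "grip": -1}, {"offset": [0.1145, 0.0745, 0.0213], "turn": [0, 0, -24.75], "grip": -1}, {"offset": [0.1145, 0.0745, 0.0213], "turn": [0, 0, -24.75], "grip": -1}]}}

```text
time_s: 1.1
tcp_pos: [570.5, -397.4, 399.3]
eef_rot: [0.709, 0.705, -0.0, -0.001]
ft_force: [-0.8, 0.4, 0.9]
finger_gap: 85.5
gripper_force: 0.0
```

```bash
python3 - <<'E'
from h import *
c,p,d=cam('wrist'); P=pts(c,d); np.savez('w1.npz',P=P,p=p,d=d)
cv2.imwrite('pics/w1.png',np.clip(p[:,:,::-1]*1.5,0,255).astype(np.uint8))
m=(abs(P[...,2]-161)<3)&(np.hypot(P[...,0]-571,P[...,1]+396)<30)
q=P[m];print(len(q),q.mean(0),cv2.minEnclosingCircle(q[:,:2].astype(np.float32)))
plan([571,-396,400])
E
```

```text
1124 [ 572.83265869 -395.53812021  161.01629705] ((572.83447265625, -396.47259521484375), 14.701469421386719)
t 1.15 off [ 0.00212  0.0012  -0.00034] turn [-0.054 -0.018 -0.389] F [-0.05 -0.63  0.05] gap 85.4 pos [ 569.79 -398.11  399.66]
```

View pics/w1.png

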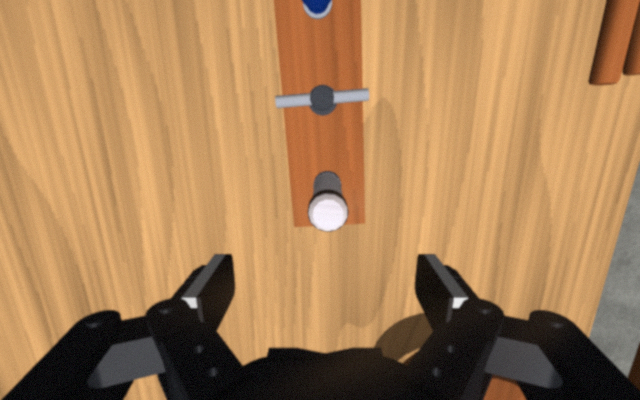

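The wrist view shows the gun's cap at (328,212) below the open fingers, with the chuck key at (322,99) well clear. I'll centre the gripper on the gun and descend.

```bash
python3 - <<'E'
from h import *
plan([572.8,-396.2,281])
E
```

```text
t 1.15 off [0.00189 0.00311 0.11865] turn [-0.054 -0.018 -0.389] F [-0.05 -0.63  0.05] gap 85.4 pos [ 569.79 -398.11  399.66]
```

>>> {"method": "apply_moves", "body": {"commands": [{"offset": [0.001, 0.0025, 0], "turn": [0, 0, -0.2], "grip": -1}, {"offset": [0.001, 0.0025, 0.02], "turn": [0, 0, -0.2], "grip": -1}, {"offset": [0.001, 0.0025, 0.04], "turn": [0, 0, -0.2], "grip": -1}, {"offset": [0.001, 0.0025, 0.05], "turn": [0, 0, -0.2], "grip": -1}, {"offset": [0.001, 0.0025, 0.05], "turn": [0, 0, -0.2], "grip": -1}]}}

```text
time_s: 1.65
tcp_pos: [571.6, -397.6, 348.9]
eef_rot: [0.709, 0.706, -0.0, -0.001]
ft_force: [0.2, -0.7, -1.0]
finger_gap: 85.3
gripper_force: 0.0
```

```bash
python3 - <<'E'
from h import *
for i in range(3): env.grab_frame('wrist'); plan([572.8,-396.2,281])
E
```

```text
t 1.7 off [0.00141 0.00077 0.06901] turn [-0.034 -0.025 -0.212] F [-0.05  0.59  0.55] gap 85.2 pos [ 572.07 -397.64  350.01]
t 1.75 off [0.00151 0.00039 0.06974] turn [ 0.024  0.02  -0.195] F [-0.33 -0.01  0.77] gap 85.5 pos [ 572.38 -397.68  350.74]
t 1.8 off [0.00151 0.00016 0.0701 ] turn [ 0.056  0.044 -0.181] F [ 0.95 -0.74 -0.55] gap 85.6 pos [ 572.57 -397.65  351.1 ]
```

>>> {"method": "apply_moves", "body": {"commands": [{"offset": [0.0015, 0.0, 0.025], "turn": [0, 0, -0.2], "grip": -1}, {"offset": [0.0015, 0.0, 0.05], "turn": [0, 0, -0.2], "grip": -1}, {"offset": [0.0015, 0.0, 0.07], "turn": [0, 0, -0.2], "grip": -1}, {"offset": [0.0015, 0.0, 0.07], "turn": [0, 0, -0.2], "grip": -1}, {"offset": [0.0015, 0.0, 0.07], "turn": [0, 0, -0.2], "grip": -1}]}}

```text
time_s: 2.3
tcp_pos: [572.8, -395.9, 281.1]
eef_rot: [0.707, 0.707, 0.0, 0.0]
ft_force: [0.8, -0.3, 0.5]
finger_gap: 85.3
gripper_force: 0.0
```

>>> {"method": "apply_moves", "body": {"commands": [{"offset": [0, 0, 0], "turn": [0, 0, 0], "grip": 0}, {"offset": [0, 0, 0], "turn": [0, 0, 0], "grip": 0.2}, {"offset": [0, 0, 0], "turn": [0, 0, 0], "grip": 0.3}, {"offset": [0, 0, 0], "turn": [0, 0, 0], "grip": 0.4}, {"offset": [0, 0, 0], "turn": [0, 0, 0], "grip": 1}], "force": 50}}

```text
time_s: 2.8
tcp_pos: [572.6, -395.7, 280.7]
eef_rot: [0.707, 0.707, -0.0, 0.0]
ft_force: [-1.8, 1.0, 6.4]
finger_gap: 25.0
gripper_force: 48.6
```

>>> {"method": "apply_moves", "body": {"commands": [{"offset": [0, 0, 0], "turn": [0, 0, 0], "grip": 1}, {"offset": [0, 0, 0], "turn": [0, 0, 0], "grip": 1}, {"offset": [0, 0, 0], "turn": [0, 0, 0], "grip": 1}, {"offset": [0, 0, 0], "turn": [0, 0, 0], "grip": 1}, {"offset": [0, 0, 0], "turn": [0, 0, 0], "grip": 1}], "force": 50}}

```text
time_s: 3.3
tcp_pos: [572.6, -395.7, 280.7]
eef_rot: [0.707, 0.707, -0.0, 0.0]
ft_force: [-1.5, 0.9, 7.1]
finger_gap: 24.8
gripper_force: 48.6
```

```bash
python3 - <<'E'
from h import *
plan([572.8,-396.2,400])
c,p,d=cam('wrist'); P=pts(c,d); np.savez('w2.npz',P=P,p=p,d=d)
cv2.imwrite('pics/w2.png',np.clip(p[:,:,::-1]*1.5,0,255).astype(np.uint8))
m=(abs(P[...,2]-161)<3)&(np.hypot(P[...,0]-571,P[...,1]+396)<20)
q=P[m];print(len(q),q.mean(0),cv2.minEnclosingCircle(q[:,:2].astype(np.float32)))
plan([572.8,-396.2,400])
E
```

```text
t 3.3 off [-0.00052  0.00025 -0.11932] turn [0.021 0.022 0.055] F [-1.47  0.9   7.11] gap 24.8 pos [ 572.6  -395.73  280.68]
4118 [ 572.43890734 -393.18880788  161.09181892] ((570.986083984375, -394.0387878417969), 18.961397171020508)
t 3.35 off [-0.00053  0.00024 -0.11932] turn [0.02  0.023 0.059] F [-1.96  0.95  6.6 ] gap 25.3 pos [ 572.6  -395.72  280.68]
```

View pics/w2.png

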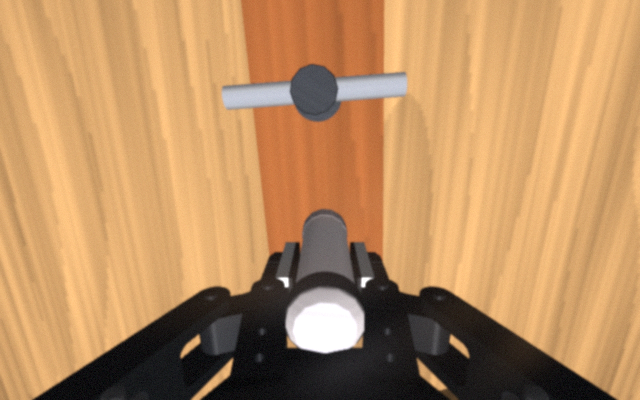

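The wrist view shows the cap at (325,320), held centrally between the pads, and the grip is firm at 48.6 N. I'll lift straight up.

>>> {"method": "apply_moves", "body": {"commands": [{"offset": [0, 0, -0.005], "turn": [0, 0, 0], "grip": 1}, {"offset": [0, 0, -0.015], "turn": [0, 0, 0], "grip": 1}, {"offset": [0, 0, -0.03], "turn": [0, 0, 0], "grip": 1}, {"offset": [0, 0, -0.05], "turn": [0, 0, 0], "grip": 1}, {"offset": [0, 0, -0.07], "turn": [0, 0, 0], "grip": 1}]}}

```text
time_s: 3.85
tcp_pos: [572.6, -395.6, 351.9]
eef_rot: [0.707, 0.707, 0.0, 0.0]
ft_force: [-0.2, -0.3, -3.8]
finger_gap: 25.4
gripper_force: 49.2
```

>>> {"method": "apply_moves", "body": {"commands": [{"offset": [0, 0, -0.03], "turn": [0, 0, 0], "grip": 1}, {"offset": [0, 0, -0.06], "turn": [0, 0, 0], "grip": 1}, {"offset": [0, 0, -0.09], "turn": [0, 0, 0], "grip": 1}, {"offset": [0, 0, -0.12], "turn": [0, 0, 0], "grip": 1}, {"offset": [0, 0, -0.12], "turn": [0, 0, 0], "grip": 1}]}}

```text
time_s: 4.35
tcp_pos: [573.0, -396.0, 476.2]
eef_rot: [0.707, 0.707, 0.001, 0.004]
ft_force: [0.3, -0.7, -2.1]
finger_gap: 25.4
gripper_force: 49.5
```

```bash
python3 - <<'E'
from h import *
plan([558,90,470])
E
```

```text
t 4.35 off [ 0.48601 -0.01458  0.00385] turn [0.358 0.272 0.058] F [ 0.34 -0.71 -2.1 ] gap 25.4 pos [ 573.04 -395.97  476.25]
```

>>> {"method": "apply_moves", "body": {"commands": [{"offset": [0.02, -0.0005, 0], "turn": [0, 0, 0], "grip": 1}, {"offset": [0.06, -0.002, 0], "turn": [0, 0, 0], "grip": 1}, {"offset": [0.1, -0.003, 0], "turn": [0, 0, 0], "grip": 1}, {"offset": [0.15, -0.0045, 0], "turn": [0, 0, 0], "grip": 1}, {"offset": [0.2, -0.006, 0], "turn": [0, 0, 0], "grip": 1}]}}

```text
time_s: 4.85
tcp_pos: [565.7, -194.1, 470.2]
eef_rot: [0.707, 0.707, 0.0, -0.0]
ft_force: [0.5, 1.0, -1.8]
finger_gap: 25.0
gripper_force: 49.5
```

>>> {"method": "apply_moves", "body": {"commands": [{"offset": [0.05, -0.0015, 0], "turn": [0, 0, 0], "grip": 1}, {"offset": [0.1, -0.003, 0], "turn": [0, 0, 0], "grip": 1}, {"offset": [0.15, -0.0045, 0], "turn": [0, 0, 0], "grip": 1}, {"offset": [0.19, -0.006, 0], "turn": [0, 0, 0], "grip": 1}, {"offset": [0.22, -0.0065, 0], "turn": [0, 0, 0], "grip": 1}]}}

```text
time_s: 5.35
tcp_pos: [558.8, 26.8, 470.5]
eef_rot: [0.706, 0.708, 0.0, -0.0]
ft_force: [-0.4, 0.1, -2.6]
finger_gap: 24.9
gripper_force: 49.5
```

>>> {"method": "apply_moves", "body": {"commands": [{"offset": [0.03, -0.001, 0], "turn": [0, 0, 0], "grip": 1}, {"offset": [0.06, -0.002, 0], "turn": [0, 0, 0], "grip": 1}, {"offset": [0.066, -0.002, 0], "turn": [0, 0, 0], "grip": 1}, {"offset": [0.066, -0.002, 0], "turn": [0, 0, 0], "grip": 1}, {"offset": [0.066, -0.002, 0], "turn": [0, 0, 0], "grip": 1}]}}

```text
time_s: 5.85
tcp_pos: [557.5, 89.8, 470.2]
eef_rot: [0.707, 0.707, -0.0, 0.0]
ft_force: [-0.1, 0.3, -4.0]
finger_gap: 25.1
gripper_force: 49.4
```

```bash
python3 - <<'E'
from h import *
for i in range(4): env.grab_frame('wrist')
c,p,d=cam('wrist'); P=pts(c,d); np.savez('w3.npz',P=P,p=p,d=d,o=c['origin'],a=c['attitude'])
cv2.imwrite('pics/w3.png',np.clip(p[:,:,::-1]*1.5,0,255).astype(np.uint8))
plan([557.5,177,430])
E
```

```text
t 6.1 off [ 0.0875  -0.00015  0.04007] turn [-0.003  0.005 -0.008] F [ 0.21  0.04 -3.38] gap 25.6 pos [557.64  89.5  470.08]
```

View pics/w3.png

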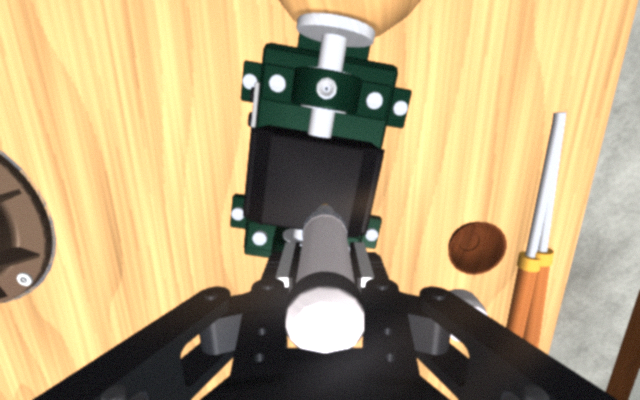

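The nipple shows at about (326,88) in the wrist view. The nozzle points down near (325,207).

```bash
python3 - <<'E'
from h import *
z=np.load('w3.npz');p=z['p'];P=z['P']
a=cv2.resize(p[70:106,300:354],(594,396),interpolation=cv2.INTER_CUBIC)
b=cv2.resize(p[180:230,300:350],(200,200),interpolation=cv2.INTER_CUBIC)
im=np.zeros((400,800,3),np.uint8);im[:396,:594]=a;im[:200,600:]=np.clip(b*2.0,0,255)
cv2.imwrite('pics/crop3.png',np.clip(im[:,:,::-1]*1.3,0,255).astype(np.uint8))
g=P[80:98,316:337];print(g[::2,::2,2].round(0))
c=dict(env.get_calibration('wrist'));c['origin']=z['o'];c['attitude']=z['a']
for h in (150,156,162): print(h,ray(c,326,88,h))
E
```

```text
[[140. 141. 149. 152. 152. 151. 153. 150. 151. 142. 141.]
 [141. 143. 152. 150. 150. 150. 151. 152. 152. 150. 140.]
 [144. 152. 152. 149. 148. 149. 147. 150. 151. 152. 144.]
 [143. 151. 149. 148. 148. 147. 147. 147. 151. 153. 149.]
 [145. 150. 151. 148. 148. 147. 148. 148. 149. 154. 150.]
 [145. 150. 150. 149. 147. 149. 147. 148. 151. 151. 146.]
 [144. 151. 154. 151. 148. 148. 148. 148. 151. 151. 144.]
 [140. 144. 152. 151. 151. 150. 150. 151. 152. 151. 140.]
 [142. 144. 150. 151. 154. 151. 153. 152. 150. 145. 141.]]
150 [559.41338835 179.45940818 150.        ]
156 [559.38238603 179.08583251 156.        ]
162 [559.35138371 178.71225684 162.        ]
```

View pics/crop3.png

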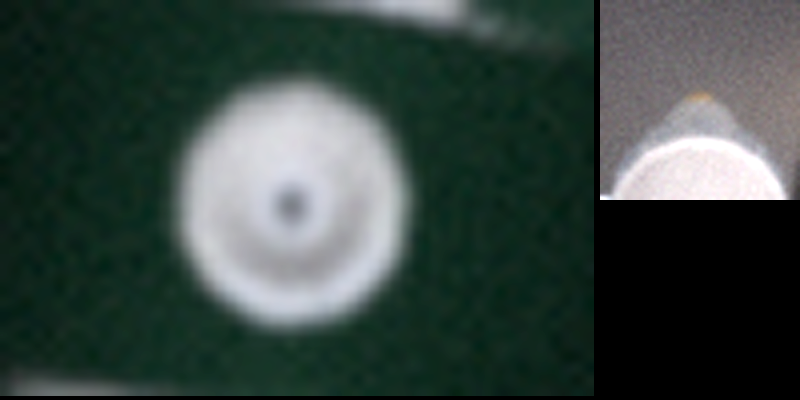

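The crop shows the funnel centred at about (326.2,87.9), with its mouth at z of about 152 and its seat at about 148. The wrist and top cameras disagree by about 2 mm, so I'll take subpixel centroids and use the gun to work out each camera's bias.

```bash
python3 - <<'E'
from h import *
def cen(p,box,th):
    u0,u1,v0,v1=box;g=cv2.cvtColor(p[v0:v1,u0:u1],cv2.COLOR_RGB2GRAY).astype(float)
    g=cv2.resize(g,None,fx=8,fy=8,interpolation=cv2.INTER_CUBIC)
    n,l,s,ce=cv2.connectedComponentsWithStats((g>th*g.max()).astype(np.uint8))
    i=1+np.argmax(s[1:,4]);c=cv2.findContours((l==i).astype(np.uint8),0,1)[0][0]
    (x,y),r=cv2.minEnclosingCircle(c)
    return u0+(ce[i][0]+.5)/8-.5,v0+(ce[i][1]+.5)/8-.5,u0+(x+.5)/8-.5,v0+(y+.5)/8-.5,r/8,s[i,4]/64
t=np.load('top0.npz');c=env.get_calibration('top')
a=cen(t['p'],(196,209,246,259),.5);b=cen(t['p'],(478,504,226,250),.6)
print('top nip',a,ray(c,a[0],a[1],152));print('top cap',b,ray(c,b[0],b[1],161),ray(c,b[2],b[3],161))
w=np.load('w3.npz');c=dict(env.get_calibration('wrist'));c['origin']=w['o'];c['attitude']=w['a']
a=cen(w['p'],(314,340,76,100),.5);print('wr nip',a,ray(c,a[0],a[1],152),ray(c,a[2],a[3],152))
print('tip edge',ray(c,325,203.7,209), 'cap held',ray(c,325,320,350.5))
w=np.load('w1.npz')
b=cen(w['p'],(300,356,186,240),.6);print('w1 cap px',b)
E
```

```text
top nip (np.float64(202.44714647553351), np.float64(252.06915552920887), 202.48035335540771, 252.03471517562866, 4.940485000610352, np.float64(72.484375)) [558.00476317 177.94250619 152.        ]
top cap (np.float64(495.3251602900988), np.float64(236.89787418541098), 495.0927143096924, 237.5, 14.565016746520996, np.float64(371.640625)) [ 571.82169013 -404.13583198  161.        ] [ 570.6506676  -403.57797649  161.        ]
wr nip (np.float64(326.1703515168564), np.float64(88.17007562643354), 326.0, 88.25, 11.354044914245605, np.float64(361.046875)) [559.55290923 179.19414385 152.        ] [559.4031721  179.12817919 152.        ]
tip edge [558.37278004  90.44443775 209.        ] cap held [558.07719801  92.18173549 350.5       ]
w1 cap px (np.float64(327.79029156000104), np.float64(220.4744282943179), 327.5, 225.60028076171875, 31.17648696899414, np.float64(1776.140625))
```

```bash
python3 - <<'E'
from h import *
a=np.load('w2.npz');b=np.load('w3.npz')
ga,gb=[cv2.cvtColor(x['p'],cv2.COLOR_RGB2GRAY) for x in (a,b)]
for nm,(u0,u1,v0,v1) in dict(cap=(280,370,280,356),sh=(300,350,212,240)).items():
    r=cv2.matchTemplate(ga[v0-8:v1+8,u0-8:u1+8],gb[v0:v1,u0:u1],cv2.TM_CCOEFF_NORMED);i=np.unravel_index(r.argmax(),r.shape);print(nm,i[0]-8,i[1]-8,r.max())
for nm,f,tcp in (('w2',a,(572.6,-395.7,280.7)),('w3',b,(557.64,89.5,470.08))):
    Q=f['P']-np.array(tcp)
    for rng in ((-116,-112),):
        m=(abs(Q[...,2]+119.5)<4)&(np.hypot(Q[...,0],Q[...,1])<22);q=Q[m];print(nm,'cap',len(q),q.min(0).round(1),q.max(0).round(1))
    for u in (322,325,328):
        q=Q[214:284,u];k=(q[:,2]<-140)&(q[:,2]>-212)&(q[:,1]>5)&(q[:,1]<25)
        pf=np.polyfit(q[k,2],q[k,1],1);print(u,k.sum(),'slope',pf[0].round(4),'y at -180',np.polyval(pf,-180).round(2),'resid',np.std(q[k,1]-np.polyval(pf,q[k,2])).round(2))
# scene camera: barrel side
c,p,d=cam('scene');P=pts(c,d);cv2.imwrite('pics/s1.png',p[:,:,::-1]);np.savez('s1.npz',P=P,p=p)
o=env.get_obs()['tcp_pos'];Q=P-o
m=(np.hypot(Q[...,0],Q[...,1])<18)&(Q[...,2]<-176)&(Q[...,2]>-212);q=Q[m]
print('scene barrel',m.sum(),o)
for lo in range(-258,-172,8):
    k=(np.hypot(Q[...,0],Q[...,1])<25)&(Q[...,2]>=lo)&(Q[...,2]<lo+8);q=Q[k]; 
    if len(q): print(lo+4,len(q),q.mean(0).round(1))
v,u=np.nonzero(m);print(u.min(),u.max(),v.min(),v.max())
E
```

```text
cap 0 0 0.9986152
sh 8 4 -0.11767114
w2 cap 4702 [ -19.3  -11.4 -123.5] [  19.2   14.2 -115.6]
322 54 slope -0.0035 y at -180 11.74 resid 0.29
325 54 slope -0.001 y at -180 11.61 resid 0.24
328 54 slope -0.0054 y at -180 11.46 resid 0.28
w3 cap 4711 [ -19.2  -12.1 -123.5] [  19.4   14.4 -115.5]
322 54 slope -0.0036 y at -180 11.76 resid 0.28
325 54 slope -0.0013 y at -180 11.54 resid 0.28
328 55 slope -0.0024 y at -180 11.5 resid 0.27
scene barrel 142 [557.66823183  89.62189191 470.09862181]
-254 8 [   1.8   -2.8 -254. ]
-246 5 [   4.9   -5.4 -244.6]
-238 15 [   3.8   -5.8 -238. ]
-230 13 [   3.3   -5.9 -229.7]
-222 11 [   3.8   -6.3 -222.4]
-214 19 [   5.8   -9.4 -212.4]
-206 34 [   5.1  -10.4 -205.4]
-198 28 [   6.1   -9.2 -197.7]
-190 31 [   4.8  -10.1 -190. ]
-182 30 [   5.3   -9.7 -182.3]
-174 34 [   3.   -11.6 -173.7]
310 320 96 110
```

>>> {"method": "apply_moves", "body": {"commands": [{"offset": [0.03, 0.0003, 0], "turn": [0, 0, 0], "grip": 1}, {"offset": [0.06, 0.0006, 0], "turn": [0, 0, 0], "grip": 1}, {"offset": [0.08, 0.001, 0], "turn": [0, 0, 0], "grip": 1}, {"offset": [0.0902, 0.0011, 0], "turn": [0, 0, 0], "grip": 1}, {"offset": [0.0902, 0.0011, 0], "turn": [0, 0, 0], "grip": 1}]}}

```text
time_s: 6.65
tcp_pos: [558.6, 181.2, 469.9]
eef_rot: [0.706, 0.708, -0.0, -0.0]
ft_force: [-0.4, -0.3, -3.2]
finger_gap: 25.2
gripper_force: 49.4
```

>>> {"method": "apply_moves", "body": {"commands": [{"offset": [0, 0, 0.015], "turn": [0, 0, 0], "grip": 1}, {"offset": [0, 0, 0.03], "turn": [0, 0, 0], "grip": 1}, {"offset": [0, 0, 0.042], "turn": [0, 0, 0], "grip": 1}, {"offset": [0, 0, 0.046], "turn": [0, 0, 0], "grip": 1}, {"offset": [0, 0, 0.046], "turn": [0, 0, 0], "grip": 1}]}}

```text
time_s: 7.15
tcp_pos: [558.6, 180.0, 423.6]
eef_rot: [0.707, 0.707, -0.0, -0.0]
ft_force: [0.5, -0.1, -3.2]
finger_gap: 24.7
gripper_force: 49.5
```

```bash
python3 - <<'E'
from h import *
for i in range(3): env.grab_frame('wrist')
c,p,d=cam('wrist'); P=pts(c,d); np.savez('w4.npz',P=P,p=p,d=d,o=c['origin'],a=c['attitude'])
plan([558.8,180,423]); np.save('f0.npy',env.get_obs()['ft_force'])
a=cv2.resize(p[185:235,285:365],(800,500),interpolation=cv2.INTER_CUBIC)
s=env.grab_frame('scene')[0]
cs=env.get_calibration('scene');q=rot(cs['attitude']).T@(np.array([558.8,180,152])-cs['origin']);u=int(cs['cx']+cs['fx']*q[0]/-q[2]);v=int(cs['cy']-cs['fy']*q[1]/-q[2]);print('scene px',u,v)
b=cv2.resize(s[v-24:v+16,u-40:u+40],(800,400),interpolation=cv2.INTER_CUBIC)
cv2.imwrite('pics/c4.png',np.clip(np.vstack([a[:,:],b])[:,:,::-1]*1.8,0,255).astype(np.uint8)[:900])
im=np.vstack([a,b]);im=cv2.resize(im,(533,600));cv2.imwrite('pics/c4.png',np.clip(im[:,:,::-1]*1.8,0,255).astype(np.uint8))
E
```

```text
t 7.35 off [-4.50e-04 -3.00e-05  1.74e-03] turn [ 0.058 -0.014  0.051] F [ 0.18 -0.19 -2.84] gap 25.1 pos [558.83 180.45 424.74]
scene px 329 124
```

View pics/c4.png

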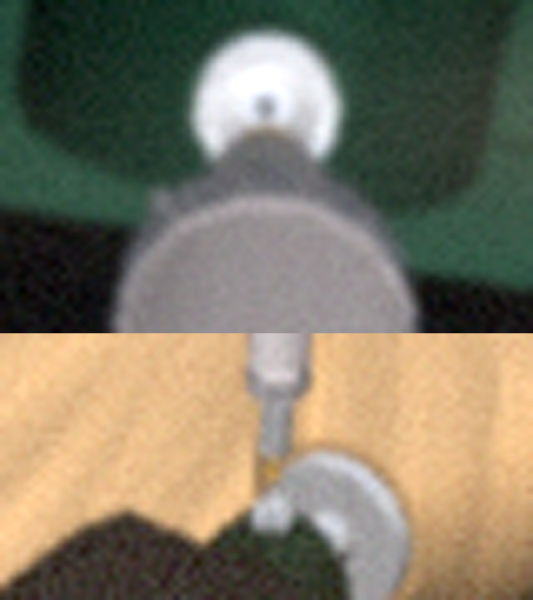

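The wrist crop shows the funnel centre at (267,103) and the nozzle silhouette at (265,130). In the scene crop the nozzle at (271,468) stands right above the funnel at (272,490).

```bash
python3 - <<'E'
from h import *
w=np.load('w4.npz');c=dict(env.get_calibration('wrist'));c['origin']=w['o'];c['attitude']=w['a']
n=ray(c,324.55,199.95,152);n2=ray(c,324.4,200,152);t=ray(c,324.2,204,165.5);t[1]-=3.3
print(n,t,n-t)
# project scene line: expected px of axis at several heights vs nipple
cs=env.get_calibration('scene')
def pr(X): q=rot(cs['attitude']).T@(np.array(X)-cs['origin']);return cs['cx']+cs['fx']*q[0]/-q[2],cs['cy']-cs['fy']*q[1]/-q[2]
for z in (209,185,170,152,148): print(z,np.round(pr([558.8,180,z]),2))
print(np.array(pr([559.8,180,152]))-pr([558.8,180,152]),np.array(pr([558.8,181,152]))-pr([558.8,180,152]))
E
```

```text
[559.4966921  181.17214334 152.        ] [559.20196197 178.54831291 165.5       ] [  0.29473013   2.62383043 -13.5       ]
209 [329.96 107.6 ]
185 [329.6  115.01]
170 [329.38 119.51]
152 [329.12 124.8 ]
148 [329.06 125.95]
[0.30992044 0.09510344] [ 0.15087325 -0.17410264]
```

>>> {"method": "apply_moves", "body": {"commands": [{"offset": [0.0022, 0.0003, 0], "turn": [0, 0, 0], "grip": 1}, {"offset": [0.0022, 0.0003, 0.002], "turn": [0, 0, 0], "grip": 1}, {"offset": [0.0022, 0.0003, 0.006], "turn": [0, 0, 0], "grip": 1}, {"offset": [0.0022, 0.0003, 0.01], "turn": [0, 0, 0], "grip": 1}, {"offset": [0.0022, 0.0003, 0.01], "turn": [0, 0, 0], "grip": 1}]}}

```text
time_s: 7.9
tcp_pos: [558.7, 182.6, 413.2]
eef_rot: [0.707, 0.707, -0.001, -0.0]
ft_force: [-0.7, -0.2, -1.8]
finger_gap: 25.2
gripper_force: 49.5
```

```bash
cat > f.py <<'E'
from h import *
F=[];T=[]
for i in range(5):
    env.grab_frame('top');o=env.get_obs();F.append(o['ft_force']);T.append(o['wrist_torque'])
print(round(o['time_s'],2),'F',np.mean(F,0).round(2),'T',np.mean(T,0).round(3),'pos',o['tcp_pos'].round(2))
E
python3 f.py
```

```text
8.15 F [-0.19  0.1  -2.9 ] T [-0.004  0.012  0.018] pos [558.95 182.67 414.16]
```

>>> {"method": "apply_moves", "body": {"commands": [{"offset": [0, 0, 0.001], "turn": [0, 0, 0], "grip": 1}, {"offset": [0, 0, 0.002], "turn": [0, 0, 0], "grip": 1}, {"offset": [0, 0, 0.003], "turn": [0, 0, 0], "grip": 1}, {"offset": [0, 0, 0.004], "turn": [0, 0, 0], "grip": 1}, {"offset": [0, 0, 0.005], "turn": [0, 0, 0], "grip": 1}]}}

```text
time_s: 8.65
tcp_pos: [558.9, 182.7, 409.0]
eef_rot: [0.707, 0.707, -0.0, -0.0]
ft_force: [-0.6, -0.9, -1.5]
finger_gap: 25.3
gripper_force: 49.5
```

```bash
python3 f.py
```

```text
8.9 F [ 0.01 -0.4  -2.56] T [-0.171 -0.038  0.017] pos [558.91 182.67 409.08]
```

>>> {"method": "apply_moves", "body": {"commands": [{"offset": [-0.0004, 0, 0], "turn": [0, 0, 0], "grip": 1}, {"offset": [-0.0008, 0, 0], "turn": [0, 0, 0], "grip": 1}, {"offset": [-0.0008, 0, 0], "turn": [0, 0, 0], "grip": 1}, {"offset": [-0.0008, 0, 0.001], "turn": [0, 0, 0], "grip": 1}, {"offset": [-0.0008, 0, 0.001], "turn": [0, 0, 0], "grip": 1}]}}

```text
time_s: 9.4
tcp_pos: [558.9, 181.9, 408.1]
eef_rot: [0.707, 0.707, 0.0, 0.0]
ft_force: [0.3, -0.7, -1.7]
finger_gap: 25.1
gripper_force: 49.5
```

```bash
python3 f.py
```

```text
9.65 F [ 0.03 -0.14 -0.99] T [-0.092 -0.035 -0.007] pos [558.93 181.9  408.12]
```

>>> {"method": "apply_moves", "body": {"commands": [{"offset": [-0.0005, 0.0002, 0], "turn": [0, 0, 0], "grip": 1}, {"offset": [-0.0005, 0.0002, 0.0005], "turn": [0, 0, 0], "grip": 1}, {"offset": [-0.0005, 0.0002, 0.001], "turn": [0, 0, 0], "grip": 1}, {"offset": [-0.0005, 0.0002, 0.0015], "turn": [0, 0, 0], "grip": 1}, {"offset": [-0.0005, 0.0002, 0.002], "turn": [0, 0, 0], "grip": 1}]}}

```text
time_s: 10.15
tcp_pos: [559.1, 181.4, 406.0]
eef_rot: [0.707, 0.707, -0.0, -0.0]
ft_force: [0.5, 0.1, -1.4]
finger_gap: 24.6
gripper_force: 49.5
```

```bash
python3 f.py
```

```text
10.4 F [-0.23  0.7  -0.67] T [ 0.162  0.017 -0.003] pos [559.11 181.41 406.1 ]
```

>>> {"method": "apply_moves", "body": {"commands": [{"offset": [0.0003, 0, 0], "turn": [0, 0, 0], "grip": 1}, {"offset": [0.0003, 0, 0.001], "turn": [0, 0, 0], "grip": 1}, {"offset": [0.0003, 0, 0.002], "turn": [0, 0, 0], "grip": 1}, {"offset": [0.0003, 0, 0.003], "turn": [0, 0, 0], "grip": 1}, {"offset": [0.0003, 0, 0.003], "turn": [0, 0, 0], "grip": 1}]}}

```text
time_s: 10.9
tcp_pos: [559.1, 181.7, 402.9]
eef_rot: [0.707, 0.707, -0.0, -0.0]
ft_force: [0.2, 0.4, 0.3]
finger_gap: 25.0
gripper_force: 49.5
```

```bash
python3 f.py
```

```text
11.15 F [-0.21 -0.45  0.25] T [-0.07   0.067  0.03 ] pos [559.11 181.67 403.1 ]
```

>>> {"method": "apply_moves", "body": {"commands": [{"offset": [0, 0, 0.0005], "turn": [0, 0, 0], "grip": 1}, {"offset": [0, 0, 0.001], "turn": [0, 0, 0], "grip": 1}, {"offset": [0, 0, 0.0015], "turn": [0, 0, 0], "grip": 1}, {"offset": [0, 0, 0.002], "turn": [0, 0, 0], "grip": 1}, {"offset": [0, 0, 0.002], "turn": [0, 0, 0], "grip": 1}]}}

```text
time_s: 11.65
tcp_pos: [559.2, 181.7, 401.3]
eef_rot: [0.707, 0.707, 0.0, 0.0]
ft_force: [-1.6, -0.3, 4.9]
finger_gap: 25.2
gripper_force: 50.2
```

```bash
python3 f.py
```

```text
11.9 F [-1.38 -0.68  5.87] T [-0.152  0.315  0.004] pos [559.17 181.73 401.45]
```

>>> {"method": "apply_moves", "body": {"commands": [{"offset": [-0.0001, -0.0003, 0.001], "turn": [0, 0, 0], "grip": 1}, {"offset": [-0.0001, -0.0003, 0.002], "turn": [0, 0, 0], "grip": 1}, {"offset": [-0.0001, -0.0003, 0.003], "turn": [0, 0, 0], "grip": 1}, {"offset": [-0.0001, -0.0003, 0.004], "turn": [0, 0, 0], "grip": 1}, {"offset": [-0.0001, -0.0003, 0.004], "turn": [0, 0, 0], "grip": 1}]}}

```text
time_s: 12.4
tcp_pos: [559.0, 181.6, 397.5]
eef_rot: [0.707, 0.707, 0.0, 0.0]
ft_force: [-0.7, -0.9, 6.9]
finger_gap: 25.2
gripper_force: 50.2
```

```bash
python3 f.py
```

```text
12.65 F [-0.77 -0.42  8.22] T [-0.135  0.244  0.028] pos [558.99 181.64 397.62]
```

>>> {"method": "apply_moves", "body": {"commands": [{"offset": [0, -0.0002, 0.0005], "turn": [0, 0, 0], "grip": 1}, {"offset": [0, -0.0002, 0.001], "turn": [0, 0, 0], "grip": 1}, {"offset": [0, -0.0002, 0.0015], "turn": [0, 0, 0], "grip": 1}, {"offset": [0, -0.0002, 0.0018], "turn": [0, 0, 0], "grip": 1}, {"offset": [0, -0.0002, 0.0018], "turn": [0, 0, 0], "grip": 1}]}}

```text
time_s: 13.15
tcp_pos: [558.9, 181.6, 395.9]
eef_rot: [0.707, 0.707, 0.001, 0.0]
ft_force: [-1.7, -0.7, 9.1]
finger_gap: 25.1
gripper_force: 50.2
```

```bash
python3 f.py
```

```text
13.4 F [-1.1  -0.54  8.14] T [-0.148  0.177 -0.003] pos [558.88 181.65 395.96]
```

>>> {"method": "apply_moves", "body": {"commands": [{"offset": [0, 0, 0.0003], "turn": [0, 0, 0], "grip": 1}, {"offset": [0, 0, 0.0006], "turn": [0, 0, 0], "grip": 1}, {"offset": [0, 0, 0.0008], "turn": [0, 0, 0], "grip": 1}, {"offset": [0, 0, 0.0008], "turn": [0, 0, 0], "grip": 1}, {"offset": [0, 0, 0.0008], "turn": [0, 0, 0], "grip": 1}]}}

```text
time_s: 13.9
tcp_pos: [558.9, 181.7, 395.2]
eef_rot: [0.707, 0.707, 0.001, 0.0]
ft_force: [-0.7, -0.8, 8.1]
finger_gap: 25.1
gripper_force: 50.2
```

```bash
python3 f.py
```

```text
14.15 F [-0.62 -0.32  9.32] T [-0.169  0.216  0.025] pos [558.88 181.65 395.17]
```

Net force is about 12.2 N, close to the second stop. I'll continue in finer steps.

>>> {"method": "apply_moves", "body": {"commands": [{"offset": [0, 0, 0.0002], "turn": [0, 0, 0], "grip": 1}, {"offset": [0, 0, 0.0003], "turn": [0, 0, 0], "grip": 1}, {"offset": [0, 0, 0.0004], "turn": [0, 0, 0], "grip": 1}, {"offset": [0, 0, 0.0004], "turn": [0, 0, 0], "grip": 1}, {"offset": [0, 0, 0.0004], "turn": [0, 0, 0], "grip": 1}]}}

```text
time_s: 14.65
tcp_pos: [558.9, 181.6, 394.8]
eef_rot: [0.707, 0.707, 0.001, 0.0]
ft_force: [-0.7, -1.2, 9.1]
finger_gap: 25.1
gripper_force: 50.2
```

```bash
python3 f.py
```

```text
14.9 F [-0.6  -0.73  9.17] T [-0.168  0.236 -0.016] pos [558.88 181.66 394.78]
```

>>> {"method": "apply_moves", "body": {"commands": [{"offset": [0, 0, 0.0002], "turn": [0, 0, 0], "grip": 1}, {"offset": [0, 0, 0.0003], "turn": [0, 0, 0], "grip": 1}, {"offset": [0, 0, 0.0004], "turn": [0, 0, 0], "grip": 1}, {"offset": [0, 0, 0.0004], "turn": [0, 0, 0], "grip": 1}, {"offset": [0, 0, 0.0004], "turn": [0, 0, 0], "grip": 1}]}}

```text
time_s: 15.4
tcp_pos: [558.9, 181.7, 394.4]
eef_rot: [0.707, 0.707, 0.001, 0.0]
ft_force: [-0.7, -1.8, 9.8]
finger_gap: 25.1
gripper_force: 50.2
```

```bash
python3 f.py
```

```text
15.65 F [-0.84 -0.41  9.06] T [-0.178  0.222  0.001] pos [558.88 181.65 394.38]
```

>>> {"method": "apply_moves", "body": {"commands": [{"offset": [0, 0, 0.0002], "turn": [0, 0, 0], "grip": 1}, {"offset": [0, 0, 0.0003], "turn": [0, 0, 0], "grip": 1}, {"offset": [0, 0, 0.0004], "turn": [0, 0, 0], "grip": 1}, {"offset": [0, 0, 0.0004], "turn": [0, 0, 0], "grip": 1}, {"offset": [0, 0, 0.0004], "turn": [0, 0, 0], "grip": 1}]}}

```text
time_s: 16.15
tcp_pos: [558.9, 181.6, 394.0]
eef_rot: [0.707, 0.707, 0.001, 0.0]
ft_force: [-0.5, -0.9, 9.5]
finger_gap: 25.0
gripper_force: 50.3
```

```bash
python3 f.py
```

```text
16.4 F [-0.99 -0.59  9.32] T [-0.176  0.235  0.003] pos [558.9  181.66 394.05]
```

```bash
cat > slip.py <<'E'
from h import *
c,p,d=cam('wrist');a=np.load('w4.npz');ga,gb=[cv2.cvtColor(x,cv2.COLOR_RGB2GRAY) for x in (a['p'],p)]
u0,u1,v0,v1=270,380,276,356
r=cv2.matchTemplate(gb[v0-8:v1+8,u0-8:u1+8],ga[v0:v1,u0:u1],cv2.TM_CCOEFF_NORMED);i=np.unravel_index(r.argmax(),r.shape);print(i[0]-8,i[1]-8,r.max())
print('cap depth',[np.median(x[305:335,310:340]).round(2) for x in (a['d'],d)])
E
python3 slip.py; python3 f.py
```

```text
0 0 0.99617136
cap depth [np.float32(104.82), np.float32(104.77)]
16.7 F [-0.92 -0.45  9.14] T [-0.171  0.236  0.012] pos [558.87 181.66 394.01]
```

No slip so far. Continuing.

>>> {"method": "apply_moves", "body": {"commands": [{"offset": [0, 0, 0.0002], "turn": [0, 0, 0], "grip": 1}, {"offset": [0, 0, 0.0003], "turn": [0, 0, 0], "grip": 1}, {"offset": [0, 0, 0.0003], "turn": [0, 0, 0], "grip": 1}, {"offset": [0, 0, 0.0003], "turn": [0, 0, 0], "grip": 1}, {"offset": [0, 0, 0.0003], "turn": [0, 0, 0], "grip": 1}]}}

```text
time_s: 17.2
tcp_pos: [558.9, 181.6, 393.7]
eef_rot: [0.707, 0.707, 0.001, 0.0]
ft_force: [-1.9, -0.0, 9.5]
finger_gap: 25.1
gripper_force: 50.3
```

```bash
python3 f.py
```

```text
17.45 F [-1.17 -0.97 10.33] T [-0.172  0.242 -0.015] pos [558.9  181.64 393.7 ]
```

>>> {"method": "apply_moves", "body": {"commands": [{"offset": [0, 0, 0.0001], "turn": [0, 0, 0], "grip": 1}, {"offset": [0, 0, 0.0002], "turn": [0, 0, 0], "grip": 1}, {"offset": [0, 0, 0.0002], "turn": [0, 0, 0], "grip": 1}, {"offset": [0, 0, 0.0002], "turn": [0, 0, 0], "grip": 1}, {"offset": [0, 0, 0.0002], "turn": [0, 0, 0], "grip": 1}]}}

```text
time_s: 17.95
tcp_pos: [558.9, 181.7, 393.5]
eef_rot: [0.707, 0.707, 0.001, 0.0]
ft_force: [-1.5, -0.6, 9.6]
finger_gap: 25.1
gripper_force: 50.3
```

```bash
python3 f.py
```

```text
18.2 F [-0.75 -0.31  9.5 ] T [-0.167  0.245  0.008] pos [558.88 181.65 393.52]
```

>>> {"method": "apply_moves", "body": {"commands": [{"offset": [0, 0, 0.0001], "turn": [0, 0, 0], "grip": 1}, {"offset": [0, 0, 0.0002], "turn": [0, 0, 0], "grip": 1}, {"offset": [0, 0, 0.0003], "turn": [0, 0, 0], "grip": 1}, {"offset": [0, 0, 0.0003], "turn": [0, 0, 0], "grip": 1}, {"offset": [0, 0, 0.0003], "turn": [0, 0, 0], "grip": 1}]}}

```text
time_s: 18.7
tcp_pos: [558.9, 181.7, 393.4]
eef_rot: [0.707, 0.707, 0.001, 0.0]
ft_force: [-0.2, -1.0, 11.5]
finger_gap: 25.0
gripper_force: 50.6
```

```bash
python3 slip.py; python3 f.py
```

```text
0 0 0.9961534
cap depth [np.float32(104.82), np.float32(104.73)]
19.0 F [-1.47 -0.93 11.68] T [-0.205  0.357 -0.014] pos [558.91 181.66 393.36]
```

>>> {"method": "apply_moves", "body": {"commands": [{"offset": [0, 0, 0.0001], "turn": [0, 0, 0], "grip": 1}, {"offset": [0, 0, 0.0001], "turn": [0, 0, 0], "grip": 1}, {"offset": [0, 0, 0.0001], "turn": [0, 0, 0], "grip": 1}, {"offset": [0, 0, 0.0001], "turn": [0, 0, 0], "grip": 1}, {"offset": [0, 0, 0.0001], "turn": [0, 0, 0], "grip": 1}]}}

```text
time_s: 19.5
tcp_pos: [558.9, 181.7, 393.3]
eef_rot: [0.707, 0.707, 0.001, 0.0]
ft_force: [-1.5, -1.6, 13.0]
finger_gap: 24.8
gripper_force: 50.8
```

```bash
python3 f.py; python3 f.py
```

```text
19.75 F [-1.28 -0.66 12.63] T [-0.221  0.403  0.   ] pos [558.92 181.67 393.32]
20.0 F [-1.46 -1.11 12.53] T [-0.217  0.386  0.026] pos [558.92 181.65 393.32]
```

Net force is about 15.5 N, firmly home on the second stop. I'll hold a moment, then let up.

>>> {"method": "apply_moves", "body": {"commands": [{"offset": [0, 0, 0], "turn": [0, 0, 0], "grip": 1}, {"offset": [0, 0, 0], "turn": [0, 0, 0], "grip": 1}, {"offset": [0, 0, 0], "turn": [0, 0, 0], "grip": 1}, {"offset": [0, 0, 0], "turn": [0, 0, 0], "grip": 1}, {"offset": [0, 0, 0], "turn": [0, 0, 0], "grip": 1}]}}

```text
time_s: 20.5
tcp_pos: [558.9, 181.7, 393.3]
eef_rot: [0.707, 0.707, 0.001, 0.0]
ft_force: [-1.7, -1.4, 12.4]
finger_gap: 25.0
gripper_force: 50.8
```

>>> {"method": "apply_moves", "body": {"commands": [{"offset": [0, 0, -0.001], "turn": [0, 0, 0], "grip": 1}, {"offset": [0, 0, -0.003], "turn": [0, 0, 0], "grip": 1}, {"offset": [0, 0, -0.005], "turn": [0, 0, 0], "grip": 1}, {"offset": [0, 0, -0.007], "turn": [0, 0, 0], "grip": 1}, {"offset": [0, 0, -0.009], "turn": [0, 0, 0], "grip": 1}]}}

```text
time_s: 21.0
tcp_pos: [558.8, 181.6, 401.9]
eef_rot: [0.707, 0.707, 0.0, 0.0]
ft_force: [-0.7, -1.1, -0.3]
finger_gap: 25.3
gripper_force: 49.9
```

>>> {"method": "apply_moves", "body": {"commands": [{"offset": [0, 0, -0.003], "turn": [0, 0, 0], "grip": 1}, {"offset": [0, 0, -0.006], "turn": [0, 0, 0], "grip": 1}, {"offset": [0, 0, -0.012], "turn": [0, 0, 0], "grip": 1}, {"offset": [0, 0, -0.02], "turn": [0, 0, 0], "grip": 1}, {"offset": [0, 0, -0.025], "turn": [0, 0, 0], "grip": 1}]}}

```text
time_s: 21.5
tcp_pos: [558.6, 181.6, 427.1]
eef_rot: [0.707, 0.707, 0.0, 0.0]
ft_force: [-0.4, 0.6, -2.5]
finger_gap: 25.1
gripper_force: 49.4
```

>>> {"method": "apply_moves", "body": {"commands": [{"offset": [0, 0, -0.015], "turn": [0, 0, 0], "grip": 1}, {"offset": [0, 0, -0.03], "turn": [0, 0, 0], "grip": 1}, {"offset": [0, 0, -0.043], "turn": [0, 0, 0], "grip": 1}, {"offset": [0, 0, -0.043], "turn": [0, 0, 0], "grip": 1}, {"offset": [0, 0, -0.043], "turn": [0, 0, 0], "grip": 1}]}}

```text
time_s: 22.0
tcp_pos: [558.5, 181.6, 469.3]
eef_rot: [0.707, 0.707, 0.0, 0.0]
ft_force: [-1.2, 0.5, -2.5]
finger_gap: 25.4
gripper_force: 49.6
```

```bash
python3 f.py;python3 slip.py; python3 -c "
from h import *
plan([572.6,-395.7,470.5])"
```

```text
22.25 F [ 0.08 -0.57 -3.01] T [ 0.003 -0.012 -0.011] pos [558.48 181.56 468.67]
0 0 0.9970592
cap depth [np.float32(104.82), np.float32(104.81)]
t 22.3 off [-0.57728  0.01351 -0.00155] turn [-0.048  0.014  0.055] F [ 0.2   0.17 -3.1 ] gap 25.3 pos [558.53 181.56 468.82]
```

>>> {"method": "apply_moves", "body": {"commands": [{"offset": [-0.02, 0.0005, 0], "turn": [0, 0, 0], "grip": 1}, {"offset": [-0.06, 0.0015, 0], "turn": [0, 0, 0], "grip": 1}, {"offset": [-0.1, 0.0025, 0], "turn": [0, 0, 0], "grip": 1}, {"offset": [-0.15, 0.0035, 0], "turn": [0, 0, 0], "grip": 1}, {"offset": [-0.2, 0.0047, 0], "turn": [0, 0, 0], "grip": 1}]}}

```text
time_s: 22.8
tcp_pos: [563.2, -19.9, 469.2]
eef_rot: [0.706, 0.708, -0.0, -0.0]
ft_force: [1.1, -0.1, -2.0]
finger_gap: 24.7
gripper_force: 49.5
```

>>> {"method": "apply_moves", "body": {"commands": [{"offset": [-0.05, 0.0012, 0], "turn": [0, 0, 0], "grip": 1}, {"offset": [-0.1, 0.0023, 0], "turn": [0, 0, 0], "grip": 1}, {"offset": [-0.15, 0.0035, 0], "turn": [0, 0, 0], "grip": 1}, {"offset": [-0.2, 0.0047, 0], "turn": [0, 0, 0], "grip": 1}, {"offset": [-0.24, 0.0056, 0], "turn": [0, 0, 0], "grip": 1}]}}

```text
time_s: 23.3
tcp_pos: [568.9, -261.2, 469.1]
eef_rot: [0.707, 0.707, -0.0, 0.0]
ft_force: [0.7, 0.8, -2.6]
finger_gap: 25.0
gripper_force: 49.5
```

>>> {"method": "apply_moves", "body": {"commands": [{"offset": [-0.04, 0.001, 0], "turn": [0, 0, 0], "grip": 1}, {"offset": [-0.08, 0.002, 0], "turn": [0, 0, 0], "grip": 1}, {"offset": [-0.11, 0.0027, 0], "turn": [0, 0, 0], "grip": 1}, {"offset": [-0.13, 0.0032, 0], "turn": [0, 0, 0], "grip": 1}, {"offset": [-0.137, 0.0033, 0], "turn": [0, 0, 0], "grip": 1}]}}

```text
time_s: 23.8
tcp_pos: [572.6, -397.1, 468.7]
eef_rot: [0.707, 0.707, -0.0, -0.0]
ft_force: [0.2, -0.4, -3.6]
finger_gap: 24.8
gripper_force: 49.5
```

```bash
python3 f.py; python3 -c "
from h import *
plan([572.6,-395.7,335])"
```

```text
24.05 F [-0.29  0.46 -2.8 ] T [ 0.009 -0.001 -0.021] pos [ 572.96 -394.05  469.42]
t 24.05 off [-0.00172 -0.00034  0.13442] turn [-0.008 -0.03   0.112] F [-1.09  0.13 -3.65] gap 24.9 pos [ 572.96 -394.05  469.42]
```

>>> {"method": "apply_moves", "body": {"commands": [{"offset": [0, 0, 0.03], "turn": [0, 0, 0], "grip": 1}, {"offset": [0, 0, 0.06], "turn": [0, 0, 0], "grip": 1}, {"offset": [0, 0, 0.09], "turn": [0, 0, 0], "grip": 1}, {"offset": [0, 0, 0.11], "turn": [0, 0, 0], "grip": 1}, {"offset": [0, 0, 0.11], "turn": [0, 0, 0], "grip": 1}]}}

```text
time_s: 24.55
tcp_pos: [572.3, -393.6, 356.6]
eef_rot: [0.706, 0.708, -0.0, -0.002]
ft_force: [-0.7, 0.2, -3.4]
finger_gap: 24.9
gripper_force: 49.6
```

```bash
python3 f.py; python3 -c "
from h import *
plan([572.6,-395.7,283])
c,p,d=cam('wrist');cv2.imwrite('pics/w5.png',np.clip(cv2.resize(p[130:260,240:410],(680,520),interpolation=cv2.INTER_CUBIC)[:,:,::-1]*1.6,0,255).astype(np.uint8))"
```

```text
24.8 F [-0.14 -0.01 -2.64] T [ 0.003 -0.009  0.001] pos [ 573.26 -395.29  361.16]
t 24.8 off [-0.00029 -0.00081  0.07816] turn [0.113 0.083 0.078] F [ 0.03  0.83 -3.15] gap 24.9 pos [ 573.26 -395.29  361.16]
```

View pics/w5.png

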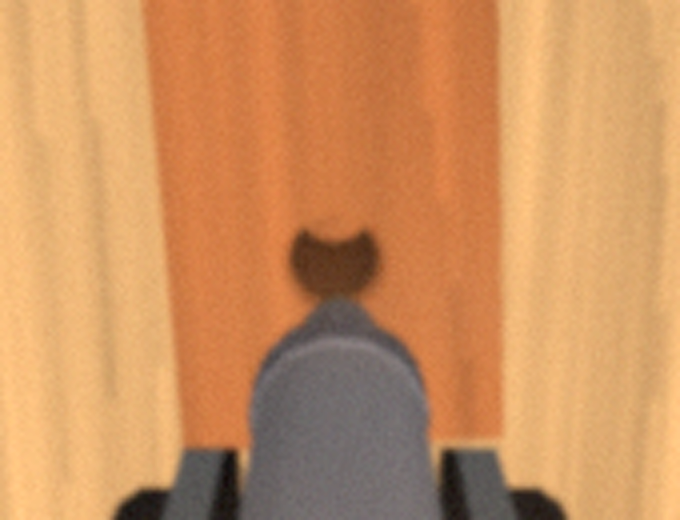

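The wrist crop shows the hole at (335,260), straight ahead of the gun's axis and matching the stored pose. I'll lower the gun in.

>>> {"method": "apply_moves", "body": {"commands": [{"offset": [-0.0003, -0.0006, 0.008], "turn": [0, 0, 0], "grip": 1}, {"offset": [-0.0003, -0.0006, 0.016], "turn": [0, 0, 0], "grip": 1}, {"offset": [-0.0003, -0.0006, 0.022], "turn": [0, 0, 0], "grip": 1}, {"offset": [-0.0003, -0.0006, 0.026], "turn": [0, 0, 0], "grip": 1}, {"offset": [-0.0003, -0.0006, 0.026], "turn": [0, 0, 0], "grip": 1}]}}

```text
time_s: 25.35
tcp_pos: [571.9, -395.6, 332.3]
eef_rot: [0.707, 0.707, -0.0, -0.001]
ft_force: [-0.0, 0.4, -3.0]
finger_gap: 25.1
gripper_force: 49.6
```

>>> {"method": "apply_moves", "body": {"commands": [{"offset": [0, 0, 0.008], "turn": [0, 0, 0], "grip": 1}, {"offset": [0, 0, 0.016], "turn": [0, 0, 0], "grip": 1}, {"offset": [0, 0, 0.024], "turn": [0, 0, 0], "grip": 1}, {"offset": [0, 0, 0.028], "turn": [0, 0, 0], "grip": 1}, {"offset": [0, 0, 0.028], "turn": [0, 0, 0], "grip": 1}]}}

```text
time_s: 25.85
tcp_pos: [571.9, -395.5, 304.4]
eef_rot: [0.707, 0.707, -0.0, -0.001]
ft_force: [-0.1, 0.9, -3.3]
finger_gap: 24.9
gripper_force: 49.6
```

```bash
python3 f.py; python3 -c "
from h import *
plan([572.6,-395.7,281])"
```

```text
26.1 F [-0.18 -0.35 -3.17] T [-0.006 -0.028 -0.001] pos [ 572.29 -395.75  305.77]
t 26.1 off [6.000e-05 3.000e-04 2.477e-02] turn [0.032 0.023 0.056] F [-0.1  -0.4  -2.78] gap 25.4 pos [ 572.29 -395.75  305.77]
```

>>> {"method": "apply_moves", "body": {"commands": [{"offset": [0, 0.0003, 0.006], "turn": [0, 0, 0], "grip": 1}, {"offset": [0, 0.0003, 0.012], "turn": [0, 0, 0], "grip": 1}, {"offset": [0, 0.0003, 0.018], "turn": [0, 0, 0], "grip": 1}, {"offset": [0, 0.0003, 0.022], "turn": [0, 0, 0], "grip": 1}, {"offset": [0, 0.0003, 0.0225], "turn": [0, 0, 0], "grip": 1}]}}

```text
time_s: 26.6
tcp_pos: [572.2, -395.5, 281.9]
eef_rot: [0.707, 0.707, -0.0, -0.001]
ft_force: [0.4, -0.2, -2.1]
finger_gap: 25.0
gripper_force: 49.6
```

```bash
python3 f.py
```

```text
26.85 F [-0.11 -0.27 -2.93] T [-0.002 -0.025  0.027] pos [ 572.54 -395.73  283.12]
```

>>> {"method": "apply_moves", "body": {"commands": [{"offset": [0, 0, 0.0005], "turn": [0, 0, 0], "grip": 1}, {"offset": [0, 0, 0.001], "turn": [0, 0, 0], "grip": 1}, {"offset": [0, 0, 0.0015], "turn": [0, 0, 0], "grip": 1}, {"offset": [0, 0, 0.002], "turn": [0, 0, 0], "grip": 1}, {"offset": [0, 0, 0.002], "turn": [0, 0, 0], "grip": 1}]}}

```text
time_s: 27.35
tcp_pos: [572.4, -395.6, 280.8]
eef_rot: [0.707, 0.707, -0.0, -0.0]
ft_force: [-0.7, -0.6, -2.2]
finger_gap: 24.7
gripper_force: 49.6
```

```bash
python3 f.py
```

```text
27.6 F [-0.09 -0.08 -2.66] T [-0.013 -0.013  0.031] pos [ 572.46 -395.67  280.87]
```

>>> {"method": "apply_moves", "body": {"commands": [{"offset": [0, 0, 0.0002], "turn": [0, 0, 0], "grip": 1}, {"offset": [0, 0, 0.0004], "turn": [0, 0, 0], "grip": 1}, {"offset": [0, 0, 0.0005], "turn": [0, 0, 0], "grip": 1}, {"offset": [0, 0, 0.0005], "turn": [0, 0, 0], "grip": 1}, {"offset": [0, 0, 0.0005], "turn": [0, 0, 0], "grip": 1}]}}

```text
time_s: 28.1
tcp_pos: [572.5, -395.7, 280.7]
eef_rot: [0.707, 0.707, 0.0, 0.0]
ft_force: [-2.3, 0.6, 5.0]
finger_gap: 24.9
gripper_force: 50.3
```

```bash
python3 f.py
```

```text
28.35 F [-2.13  1.25  5.33] T [0.248 0.419 0.013] pos [ 572.48 -395.69  280.71]
```

The shoulder is resting on the block. I'll open the gripper and retreat straight up.

>>> {"method": "apply_moves", "body": {"commands": [{"offset": [0, 0, 0], "turn": [0, 0, 0], "grip": 0.3}, {"offset": [0, 0, 0], "turn": [0, 0, 0], "grip": 0.1}, {"offset": [0, 0, 0], "turn": [0, 0, 0], "grip": -0.3}, {"offset": [0, 0, 0], "turn": [0, 0, 0], "grip": -1}, {"offset": [0, 0, 0], "turn": [0, 0, 0], "grip": -1}]}}

```text
time_s: 28.85
tcp_pos: [572.5, -395.6, 280.3]
eef_rot: [0.707, 0.707, 0.0, 0.0]
ft_force: [0.7, -0.6, 0.0]
finger_gap: 79.6
gripper_force: 0.0
```

>>> {"method": "apply_moves", "body": {"commands": [{"offset": [0, 0, 0], "turn": [0, 0, 0], "grip": -1}, {"offset": [0, 0, 0], "turn": [0, 0, 0], "grip": -1}, {"offset": [0, 0, -0.02], "turn": [0, 0, 0], "grip": -1}, {"offset": [0, 0, -0.05], "turn": [0, 0, 0], "grip": -1}, {"offset": [0, 0, -0.09], "turn": [0, 0, 0], "grip": -1}]}}

```text
time_s: 29.35
tcp_pos: [572.0, -395.3, 369.7]
eef_rot: [0.707, 0.707, -0.0, -0.002]
ft_force: [0.6, 0.0, 0.2]
finger_gap: 85.4
gripper_force: 0.0
```

>>> {"method": "apply_moves", "body": {"commands": [{"offset": [0, 0, -0.03], "turn": [0, 0, 0], "grip": -1}, {"offset": [0, 0, -0.06], "turn": [0, 0, 0], "grip": -1}, {"offset": [0, 0, -0.06], "turn": [0, 0, 0], "grip": -1}, {"offset": [0, 0, -0.06], "turn": [0, 0, 0], "grip": -1}, {"offset": [0, 0, -0.06], "turn": [0, 0, 0], "grip": -1}]}}

```text
time_s: 29.85
tcp_pos: [572.2, -395.5, 429.2]
eef_rot: [0.707, 0.707, -0.0, -0.001]
ft_force: [0.2, 0.3, 0.3]
finger_gap: 85.4
gripper_force: 0.0
```

```bash
python3 f.py; python3 -c "
from h import *
c,p,d=cam('wrist');P=pts(c,d);m=(abs(P[...,2]-161)<3)&(np.hypot(P[...,0]-571,P[...,1]+396)<30)
q=P[m];print(len(q),q.mean(0),cv2.minEnclosingCircle(q[:,:2].astype(np.float32)))
cv2.imwrite('pics/w6.png',np.clip(p[:,:,::-1]*1.5,0,255).astype(np.uint8))"
```

```text
30.1 F [-0.23  0.17  0.21] T [ 0.001 -0.026  0.009] pos [ 572.39 -395.62  429.47]
874 [ 572.71373456 -395.69495264  161.05647131] ((572.715576171875, -396.5184020996094), 14.627523422241211)
```

View pics/w6.png

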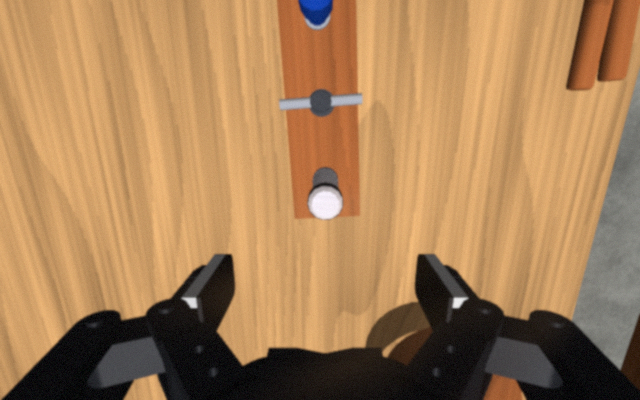

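The gun's cap at (325,202) shows it standing in its hole at its original pose. The gripper is clear.

```bash
python3 -c "
from rig import env
print(env.close_job())"
```

```text
the job is handed in; nothing more can be done
None
```

I gave the bowl-side bearing one full stroke, pressing to about 15.5 N on the second stop, holding, then letting the nozzle spring out; the gun is back upright in its own hole and the job is handed in at about 30 s.

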